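# Turn the sauce carousel to the serving arrow

## Task

Bring the red-lidded sauce round to the serving side: push one or more of the carousel's bare spokes with a fingertip, gently, until the red-lidded jar stands right in front of the yellow arrow on the counter, then move clear. Do not grip the spokes, do not push on the cup holders, and do not touch or lift the jars or disturb anything else on the counter; all three jars stay standing in their holders.

Things in the scene. Friction and masses are not known exactly. Their poses are not given: they have to be found in the camera images.
- foot: foot of the sauce carousel, a black disc 130 across and 12 thick screwed to the counter (its position varies); origin on the carousel's vertical axis at counter level, z up. The steel hub column on this axis is 48 across and its top is 122 above the counter; sizes in mm
- rotor (a joint): turning angle of the carousel in rad, 0 at the start, positive counter-clockwise seen from above; turns freely both ways without stops, with light friction (about 1.5 N at a spoke's end), and stays where it is left
- spokes: the three bare spokes of the carousel, round aluminium rods of diameter 12 that stick out level from the hub, 120 degrees apart, each midway in angle between two jars; rod from 24 to 110 from the axis, then the ball. Rod centre line 100 above the counter, about level with the jar tops (97). Origin on the axis at the height of the rods, x along spoke a, z up; turns with the carousel; sizes in mm
- ball_a (a point): centre of the black ball (diameter 22) on the outer end of bare spoke a; 120 from the carousel's axis, 100 above the counter; sizes in mm
- ball_b (a point): centre of the black ball (diameter 22) on the outer end of bare spoke b; 120 from the carousel's axis, 100 above the counter; sizes in mm
- ball_c (a point): centre of the black ball (diameter 22) on the outer end of bare spoke c; 120 from the carousel's axis, 100 above the counter; sizes in mm
- holders: the three round steel cup holders that carry the jars, 72 across and 15 high, their centres 80 from the axis, undersides 30 above the counter, at 60, 180 and 300 degrees from spoke a; turn with the carousel; origin on the axis; sizes in mm
- red_jar: small closed sauce jar, amber glass with paper label and red lid, diameter 58, height 62, 0.2 kg or so, loose, standing in one of the carousel's three cup holders (which one varies); origin at the centre of its underside, 35 above the counter and 80 from the carousel's axis; z up along the jar, its yaw means nothing; sizes in mm
- white_jar: small closed sauce jar, amber glass with paper label and white lid, diameter 58, height 62, 0.2 kg or so, loose, standing in one of the carousel's three cup holders (which one varies); origin at the centre of its underside, 35 above the counter and 80 from the carousel's axis; z up along the jar, its yaw means nothing; sizes in mm
- green_jar: small closed sauce jar, amber glass with paper label and green lid, diameter 58, height 62, 0.2 kg or so, loose, standing in one of the carousel's three cup holders (which one varies); origin at the centre of its underside, 35 above the counter and 80 from the carousel's axis; z up along the jar, its yaw means nothing; sizes in mm
- arrow: yellow arrow plate, 4 thick, fixed flat on the counter beside the carousel, pointing at the carousel's axis from outside (its direction varies). Origin on the carousel's axis at counter level; x points from the axis outward along the arrow, the plate lies at x = 146 to 208; sizes in mm
- arrow_tip (a point): tip of the yellow arrow, on its top face, 146 from the carousel's axis; sizes in mm
- soy_bottle: bystander: amber bottle, diameter 60, 170 tall, loose on the counter; origin at its underside; sizes in mm
- paper_cup: bystander: yellow empty cup, 76 across the rim, 90 tall, loose; origin at its underside; sizes in mm
- rice_bowl: bystander: white bowl, 120 across, 55 tall, loose; origin at its underside; sizes in mm
- tea_can: bystander: green can, diameter 66, 115 tall, loose; origin at its underside; sizes in mm
- spoon: bystander: steel spoon lying on the counter, loose; x along its length; sizes in mm
- salt_shaker: bystander: white salt shaker with steel cap, diameter 40, 70 tall, loose; origin at its underside; sizes in mm
There are look-alikes about, which are no part of the job. What is shaped like the green_jar but pink is not meant.

How it is judged:
By the outcome, as a careful person would: the job done as asked, in the order asked, and still so for the second after the job is handed in, with the robot touching nothing.
It also fails if it takes over 51 s, if anything falls off the work surface, if the arm or the gripper's body presses on something with over 40 N, if the wrist force passes 120 N, or if a joint passes its speed limit or range.

## Robot

A 7-joint arm with a two-finger parallel gripper is mounted at the origin on the work surface. World frame = base frame: x ahead of the robot, y to its left, z up, the work surface at z = 0. Lengths are in m, angles in rad, forces in N, time in s.
With the tool pointing down it reaches from about 0.4 to 0.75 m from the base axis. Payload 19.5 kg.
Tool frame: the origin (TCP) lies on the centre line of the jaws, within the pads' length; the fingertips stand manip.tip_extent ahead of it and the grasp point (between the pads) lies 3 mm ahead of it (manip.tip_extent is the distance from the TCP to the fingertips, in m); z points along the fingers, y is the line along which they close (so a half turn about z gives the same grasp; the last joint's range is limited). The gripper opens to 85 mm and grips with 20 to 120 N. Pads are 22 mm wide; open, the fingers measure 114 mm over their backs; the gripper's body (76 mm by 85 mm) begins 54 mm behind the grasp point. The pads swing forward as they close: fully open they stand 13 mm farther back than shut.
Start: joints at [-1.252, 0.707, -0.028, 1.485, 0.022, 0.951, -0.075], TCP at [0.203, 0.538, 0.253] pointing down, gripper open.
Joint ranges: [-2.71, 2.71], [-0.32, 2.16], [-1.57, 1.52], [0, 2.45], [-1.46, 4.6], [0, 2.02], [-2.83, 2.83]. Speed limits (rad/s): [1.89, 1.89, 2.57, 2.57, 3.01, 3.01, 3.01].

## Interface

Orientations are given as a rotation vector (axis times angle).
In Python, from cell import manip, cams, workorder gives the robot as it stands.
- The arm moves only by the tool move_arm, never from a script. Its argument "deltas" is a list of rows, each a list of 3 entries, a list of its own where there are three numbers: the shift along the tool's x, y, z in m, then the turn, a rotation vector about the tool's x, y, z in rad, then the opening, from 0 (shut) to 1 (fully open). In form: [[[tx, ty, tz], [rx, ry, rz], claw], ...]. A call has exactly 5 rows; each row is the pose to reach, as a shift and turn from the pose commanded when the call began, along the tool's axes at that moment; what a row does not reach only later rows make up. A row lasts 1/10 s, in which the tool goes at most 50 mm and 8.59 degrees, less where a joint would pass 70% of its speed; a pose out of reach is approached as far as the arm can. A call with a gripper value outside its range is refused whole. The fingers move at their own pace and stop on an object; the grip force is fixed at half the most. Time passes only in rows, so rows that repeat a pose let the fingers close, or fill a call up. It gives the time, the measured TCP pose, the force, the opening and the grip force at its end, in the units of the state.
- manip.read_state(): the state, without advancing time (a new reading comes with each control period).
- cams.get_image(name): name is "side" or "top" or "wrist"; returns the picture (384x512x3 uint8, red, green, blue); there is no depth.
- cams.camera_model(name): a dict with "fx", "fy", "cx", "cy" (pixels), "camera_from_world" (4x4, takes a point from world to camera coordinates). Camera axes: x right, y down, z forward; pixel columns grow to the right and rows downward; lengths in m; the calibration is good to about 2 mm. A picture is of the moment at which its call begins: read the wrist's pose just before it. camera_model takes no time and is no camera call; for the wrist camera it gives the pose at the moment of the call.
- workorder.finish_job(): hands the job in; it is judged then, once.
The state is a dict: "time_s": time; "joint_pos": joint angles; "joint_velocities": joint speeds; "effort": joint torques, N m; "eef_pos": TCP position; "tool_rot": TCP orientation; "wrist_force": force on the tool from outside, world axes, zero at the start; "moment": the same for the moment, N m; "gripper_width": opening from 0.0 (shut) to 1.0 (fully open); "grip_force": force on a finger pad.
Only numpy, scipy, OpenCV 4.12 (cv2) and the standard library are available. Lean on these libraries where they do the work, as an engineer would, in place of code of your own. Each camera call takes 0.05 s, during which the arm holds its last target. There are 200 camera calls.

## Working session

There is one attempt and no reset: what is moved stays moved. The work goes in short steps, Python scripts to look and compute and a tool call to move; the robot and the scene stay as the last step left them, time stands still between calls to the robot, and variables do not carry over. Pictures are saved under pics/ and viewed, at most 10 in all, crops included, and the job is handed in when it is done.

Besides the shell and the picture viewer there is one more tool, called after "Call:" as name(argument=value, ...) on one line, values as JSON. move_arm: Moves the arm, as the interface text tells. Its arguments: {"type":"object","properties":{"deltas":{"type":"array","items":{"type":"array"}}},"required":["deltas"]}

```bash
mkdir -p pics
python3 - <<'E'
from cell import manip,cams
import cv2,numpy as np
np.set_printoptions(precision=4,suppress=True)
s=manip.read_state();print(s['time_s'],s['eef_pos'],s['tool_rot'],s['gripper_width'],manip.tip_extent)
for n in('top','side'):
    im=cams.get_image(n);cv2.imwrite(f'pics/{n}0.png',im[...,::-1]);m=cams.camera_model(n);print(n,m['fx'],m['cx'],m['cy'],np.array(m['camera_from_world']))
E
```

```text
0.0 [0.2029 0.5377 0.2528] [-0.5637 -3.0905  0.0018] 1.0012352976531995 0.022
top 368.64622811191947 256.2778841402377 195.32900088159332 [[ 0.0155 -0.9997 -0.0171  0.0343]
 [-0.9895 -0.0129 -0.144   0.5086]
 [ 0.1438  0.0191 -0.9894  1.1417]
 [ 0.      0.      0.      1.    ]]
side 430.41757919160176 258.5220101569524 193.69300243766892 [[ 0.9664 -0.2569  0.0008 -0.4952]
 [-0.1582 -0.5976 -0.7861  0.169 ]
 [ 0.2024  0.7596 -0.6181  1.3721]
 [ 0.      0.      0.      1.    ]]
```

View pics/top0.png

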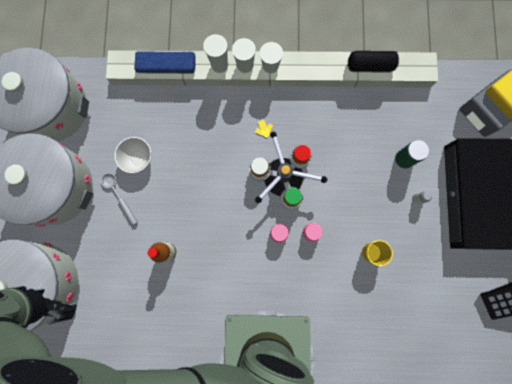

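View pics/side0.png

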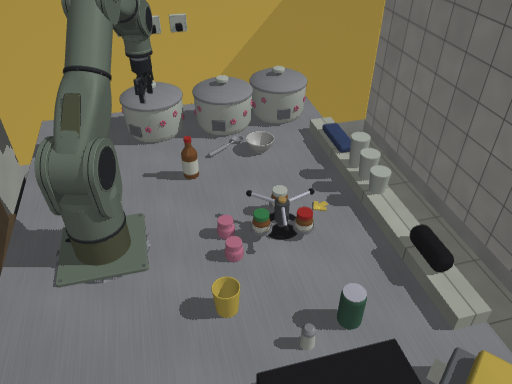

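Top view: hub at about (286,170), balls at about (275,135), (324,180) and (258,200). Lids are red (302,154), white (260,167) and green (293,197), and the arrow is at about (264,129). Next I turn these pixels into positions.

```bash
cat > h.py <<'E'
import cv2,numpy as np
from cell import manip,cams
np.set_printoptions(precision=4,suppress=True)
def ray(m,uv,z):
    T=np.array(m['camera_from_world']);R=T[:3,:3];o=-R.T@T[:3,3]
    d=R.T@np.array([(uv[0]-m['cx'])/m['fx'],(uv[1]-m['cy'])/m['fy'],1]);return (o+d*(z-o[2])/d[2])[:2]
def blobs(im,lo,hi,roi,amin=12):
    h=cv2.cvtColor(im,cv2.COLOR_RGB2HSV);k=cv2.inRange(h,lo,hi);q=np.zeros_like(k);a,b,c,d=roi;q[b:d,a:c]=k[b:d,a:c]
    n,_,st,ce=cv2.connectedComponentsWithStats(q);return [(ce[i],st[i][4],st[i][:4]) for i in range(1,n) if st[i][4]>=amin]
def measure():
    im=cams.get_image('top');m=cams.camera_model('top');roi=(235,110,345,222)
    out={}
    for n,lo,hi,z in(('red',(0,150,90),(6,255,255),.097),('green',(45,120,40),(80,255,255),.097),('hub',(8,120,80),(20,255,255),.122),('arrow',(22,120,120),(35,255,255),.004),('black',(0,0,0),(180,255,45),.1)):
        for c,a,b in blobs(im,lo,hi,roi): print(n,c,a,b,ray(m,c,z))
    return im,m
E
python3 - <<'E'
from h import *
im,m=measure()
c=im[110:225,200:350];cv2.imwrite('pics/crop1.png',cv2.resize(c,None,fx=5,fy=5,interpolation=cv2.INTER_CUBIC)[...,::-1])
E
```

```text
red [301.723  153.1549] 213 [294 145  16  17] [ 0.6324 -0.0975]
green [292.5328 196.0218] 229 [284 188  18  17] [ 0.4987 -0.0694]
hub [285.0189 169.7358] 53 [281 166   9   9] [ 0.5742 -0.0449]
arrow [263.5476 128.75  ] 168 [256 120  16  18] [0.7403 0.0212]
black [272.6875 134.3125] 16 [271 133   5   4] [ 0.6906 -0.0075]
black [287.1765 160.8235] 17 [285 159   6   5] [ 0.6069 -0.0526]
black [274.75 164.5 ] 64 [271 160   9  10] [ 0.595  -0.0147]
black [297.4667 169.1333] 15 [294 168   8   3] [ 0.5813 -0.0841]
black [286.5055 183.9451] 273 [271 175  32  21] [ 0.535  -0.0509]
black [268.76 180.12] 50 [265 176  10  10] [0.5462 0.0031]
black [323.7222 179.2778] 18 [322 177   5   5] [ 0.5508 -0.1636]
black [257.7273 199.5   ] 22 [256 197   5   6] [0.4863 0.0358]
```

View pics/crop1.png

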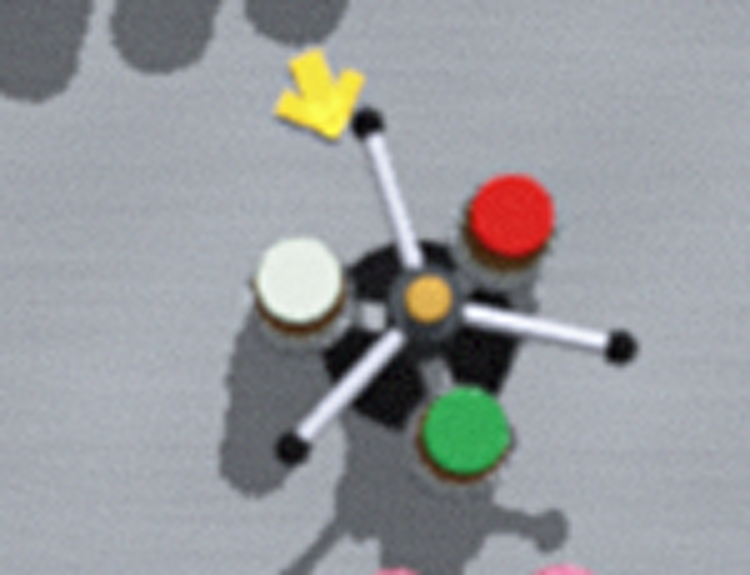

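```bash
cat >> h.py <<'E'
from scipy.spatial.transform import Rotation as Ro
AX=np.array([.5757,-.0450])
def togo(spoke,r,d,z):
    "delta in tool axes to stand d behind the spoke line (deg) at radius r, tool x tangential CCW"
    a=np.radians(spoke);rh=np.array([np.cos(a),np.sin(a),0]);th=np.array([-np.sin(a),np.cos(a),0])
    p=np.r_[AX,z]+r*rh-d*th;G=Ro.from_matrix(np.c_[th,rh,[0,0,-1]])
    s=manip.read_state();R=Ro.from_rotvec(s['tool_rot'])
    print('t',s['time_s'],'shift',R.inv().apply(p-s['eef_pos']),'turn',(R.inv()*G).as_rotvec(),'j',s['joint_pos'],'F',s['wrist_force'])
E
python3 - <<'E'
from h import *
m=cams.camera_model('top')
tip=ray(m,(267,137.6),.004);c=ray(m,(263.55,128.75),.004)
for p in(tip,c):print(p,np.degrees(np.arctan2(*(p-AX)[::-1])),np.hypot(*(p-AX)))
v=c-tip;print(np.degrees(np.arctan2(v[1],v[0])))
togo(18.1,.093,.027,.253)
E
```

```text
[0.7096 0.0092] 22.03531695759007 0.14439965040594555
[0.7403 0.0212] 21.896535504695876 0.17742825232170958
21.289819916365403
t 0.15 shift [-0.6439 -0.3765  0.0003] turn [-0.0007  0.0004  0.894 ] j [-1.2517  0.7069 -0.0276  1.4849  0.022   0.9509 -0.0755] F [0.4471 1.2723 0.7128]
```

Call:
move_arm(deltas=[[[-0.02, -0.01, -0.03], [0, 0, 0], 1], [[-0.06, -0.035, -0.03], [0, 0, 0], 1], [[-0.1, -0.06, -0.03], [0, 0, 0.1], 1], [[-0.14, -0.08, -0.03], [0, 0, 0.2], 0], [[-0.18, -0.105, -0.03], [0, 0, 0.3], 0]])

```text
time_s: 0.65
eef_pos: [0.3352, 0.3748, 0.2833]
tool_rot: [-1.025, -2.97, -0.0]
wrist_force: [1.5, 0.5, -1.1]
gripper_width: 0.695
grip_force: 0.0
```

```bash
python3 -c "
from h import *
togo(18.1,.093,.027,.26)"
```

```text
t 0.65 shift [-0.5224 -0.1199  0.0232] turn [ 0.     -0.      0.5902] j [-0.9261  0.5623  0.0375  1.6955 -0.0259  0.8842  0.0281] F [ 1.4691  0.4918 -1.1115]
```

Call:
move_arm(deltas=[[[-0.045, -0.01, 0], [0, 0, 0.08], 0], [[-0.09, -0.02, 0], [0, 0, 0.16], 0], [[-0.135, -0.03, 0], [0, 0, 0.24], 0], [[-0.18, -0.04, 0], [0, 0, 0.32], 0], [[-0.225, -0.052, 0], [0, 0, 0.4], 0]])

```text
time_s: 1.15
eef_pos: [0.481, 0.1955, 0.2832]
tool_rot: [-1.593, -2.707, 0.0]
wrist_force: [0.1, 1.5, 0.7]
gripper_width: -0.002
grip_force: 0.0
```

```bash
python3 -c "
from h import *
togo(18.1,.093,.027,.26)"
```

```text
t 1.15 shift [-0.3004  0.0523  0.0232] turn [-0.0001 -0.      0.191 ] j [-0.521   0.591   0.1322  1.6417 -0.0929  0.9152  0.1526] F [0.0893 1.5424 0.6846]
```

Call:
move_arm(deltas=[[[-0.045, 0.008, 0], [0, 0, 0.05], 0], [[-0.09, 0.016, 0], [0, 0, 0.1], 0], [[-0.135, 0.024, 0], [0, 0, 0.15], 0], [[-0.18, 0.032, 0], [0, 0, 0.19], 0], [[-0.225, 0.04, 0], [0, 0, 0.191], 0]])

```text
time_s: 1.65
eef_pos: [0.6256, 0.0186, 0.2832]
tool_rot: [-1.842, -2.545, 0.0]
wrist_force: [0.6, -0.2, 0.5]
gripper_width: 0.002
grip_force: 0.0
```

```bash
python3 -c "
from h import *
togo(18.1,.093,.027,.18)"
```

```text
t 1.65 shift [-0.072   0.0257  0.1032] turn [-0.0003 -0.0001  0.0017] j [-0.1518  0.7713  0.1638  1.2308 -0.1249  1.1495  0.335 ] F [ 0.6395 -0.1853  0.5318]
```

Call:
move_arm(deltas=[[[-0.036, 0.013, 0.01], [0, 0, 0], 0], [[-0.072, 0.026, 0.02], [0, 0, 0], 0], [[-0.072, 0.026, 0.055], [0, 0, 0], 0], [[-0.072, 0.026, 0.1], [0, 0, 0], 0], [[-0.072, 0.026, 0.11], [0, 0, 0], 0]])

```text
time_s: 2.15
eef_pos: [0.6702, -0.0399, 0.1688]
tool_rot: [-1.837, -2.541, 0.006]
wrist_force: [-0.6, -0.1, 0.8]
gripper_width: 0.001
grip_force: 0.0
```

Run:
```python
from h import *
togo(18.1,.093,.027,.106)
for n,b in(('top',(200,90,350,240)),('side',(210,150,350,260))):
    im=cams.get_image(n)[b[1]:b[3],b[0]:b[2]]
    im=cv2.resize(im,(400,int(400*im.shape[0]/im.shape[1])),interpolation=cv2.INTER_CUBIC)
    cv2.imwrite(f'pics/{n}2.png',im[...,::-1])
a=cv2.imread('pics/top2.png');b=cv2.imread('pics/side2.png');b=cv2.copyMakeBorder(b,0,a.shape[0]-b.shape[0],0,0,0);cv2.imwrite('pics/both2.png',np.hstack([a,b]))
```

```text
t 2.15 shift [-0.0026  0.002   0.0628] turn [-0.0063 -0.0025  0.0029] j [-0.0426  0.9681  0.1384  1.1745 -0.1344  1.0144  0.427 ] F [-0.56   -0.0568  0.8107]
```

View pics/both2.png

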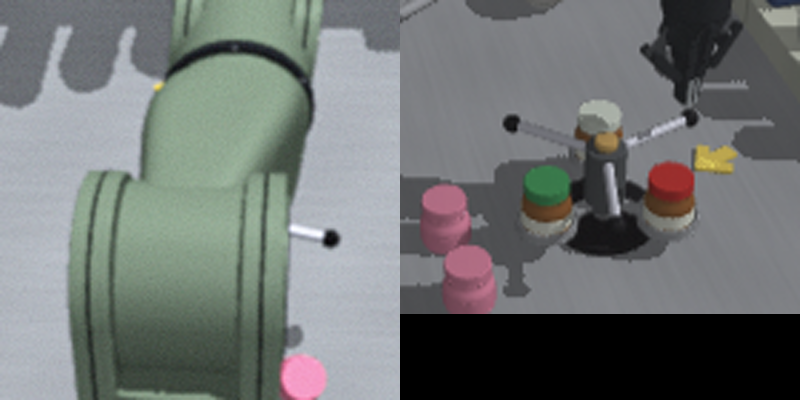

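The side view shows the shut fingertip at about (685,100) in the crop, where the projection puts it. The gap between the far spoke and the red jar is clear below it, so I descend.

Call:
move_arm(deltas=[[[-0.002, 0.0015, 0.015], [0, 0, 0], 0], [[-0.002, 0.0015, 0.03], [0, 0, 0], 0], [[-0.002, 0.0015, 0.045], [0, 0, 0], 0], [[-0.002, 0.0015, 0.06], [0, 0, 0], 0], [[-0.002, 0.0015, 0.06], [0, 0, 0], 0]])

```text
time_s: 2.75
eef_pos: [0.6735, -0.0413, 0.1116]
tool_rot: [-1.839, -2.545, 0.002]
wrist_force: [-0.6, -0.5, -0.2]
gripper_width: -0.001
grip_force: 0.0
```

```bash
python3 -c "
from h import *
togo(18.1,.093,.017,.106)
for p in (12,11):
  for k in range(1,6):
    f=np.radians(p*k/5);r,d=.093,.017
    print(p,k,r*np.sin(f)+d*(1-np.cos(f)),-r*(1-np.cos(f))+d*np.sin(f),-f)"
```

```text
t 2.75 shift [ 0.0099 -0.001   0.0056] turn [-0.0022 -0.0008  0.0032] j [-0.0373  1.04    0.1281  1.2109 -0.141   0.9016  0.435 ] F [-0.6245 -0.5289 -0.1586]
12 1 0.003909347685134973 0.0006303093125902232 -0.041887902047863905
12 2 0.007841660822663766 0.0010963592468532697 -0.08377580409572781
12 3 0.011790040799134172 0.0013973321928396152 -0.12566370614359174
12 4 0.015747560814398924 0.001532700141730702 -0.16755160819145562
12 5 0.019707278033576924 0.0015022256121458378 -0.20943951023931956
11 1 0.003582596666158795 0.000584043980675606 -0.038397243543875255
11 2 0.00718497282793649 0.0010301294352595002 -0.07679448708775051
11 3 0.010801817980629853 0.001337598759215602 -0.11519173063162574
11 4 0.014427800289824145 0.0015059986913580567 -0.15358897417550102
11 5 0.01805757445140838 0.001535080982034012 -0.19198621771937624
```

Call:
move_arm(deltas=[[[0.002, 0, 0.003], [0, 0, 0], 0], [[0.004, 0, 0.004], [0, 0, 0], 0], [[0.006, -0.0005, 0.005], [0, 0, 0], 0], [[0.008, -0.001, 0.005], [0, 0, 0], 0], [[0.009, -0.001, 0.005], [0, 0, 0], 0]])

```text
time_s: 3.25
eef_pos: [0.6704, -0.0332, 0.1086]
tool_rot: [1.84, 2.546, -0.0]
wrist_force: [0.8, -0.4, -0.8]
gripper_width: 0.002
grip_force: 0.7
```

Call:
move_arm(deltas=[[[0.0039, 0.0006, 0], [0, 0, -0.042], 0], [[0.0078, 0.0011, 0], [0, 0, -0.084], 0], [[0.0118, 0.0014, 0], [0, 0, -0.126], 0], [[0.0157, 0.0015, 0], [0, 0, -0.168], 0], [[0.0197, 0.0015, 0], [0, 0, -0.209], 0]])

```text
time_s: 3.75
eef_pos: [0.6655, -0.0137, 0.1084]
tool_rot: [1.56, 2.727, -0.0]
wrist_force: [-0.5, -1.5, 0.8]
gripper_width: 0.001
grip_force: 0.8
```

```bash
python3 -c "
from h import *
togo(30.1,.093,.017,.106)
im,m=measure()"
```

```text
t 3.75 shift [ 0.001  -0.0004  0.0024] turn [0.     0.0001 0.0063] j [-0.0584  1.0258  0.075   1.2579 -0.0845  0.8608  0.5673] F [-0.4607 -1.4564  0.835 ]
red [303.4865 150.7297] 37 [302 145   4  12] [ 0.6401 -0.1029]
green [304.0833 193.8333] 36 [303 188   4  13] [ 0.5058 -0.1043]
black [289.8095 115.1905] 42 [279 111  22  12] [ 0.7529 -0.0603]
black [265.3684 114.8947] 38 [256 112  20   9] [0.7531 0.0159]
black [324.3333 171.    ] 18 [323 169   4   5] [ 0.5765 -0.1657]
```

Ball b has moved from -102° to -89.6°, so the carousel is following the finger. Four more arcs like this one.

Call:
move_arm(deltas=[[[0.0039, 0.0006, 0], [0, 0, -0.042], 0], [[0.0078, 0.0011, 0], [0, 0, -0.084], 0], [[0.0118, 0.0014, 0], [0, 0, -0.126], 0], [[0.0157, 0.0015, 0], [0, 0, -0.168], 0], [[0.0197, 0.0015, 0], [0, 0, -0.209], 0]])

```text
time_s: 4.3
eef_pos: [0.6568, 0.004, 0.1083]
tool_rot: [1.267, 2.875, -0.0]
wrist_force: [1.2, -1.8, -0.0]
gripper_width: -0.001
grip_force: 0.8
```

Call:
move_arm(deltas=[[[0.0039, 0.0006, 0], [0, 0, -0.042], 0], [[0.0078, 0.0011, 0], [0, 0, -0.084], 0], [[0.0118, 0.0014, 0], [0, 0, -0.126], 0], [[0.0157, 0.0015, 0], [0, 0, -0.168], 0], [[0.0197, 0.0015, 0], [0, 0, -0.209], 0]])

```text
time_s: 4.8
eef_pos: [0.6446, 0.0196, 0.1083]
tool_rot: [0.96, 2.991, -0.0]
wrist_force: [2.1, -1.2, 0.0]
gripper_width: 0.006
grip_force: 0.8
```

Call:
move_arm(deltas=[[[0.0039, 0.0006, 0], [0, 0, -0.042], 0], [[0.0078, 0.0011, 0], [0, 0, -0.084], 0], [[0.0118, 0.0014, 0], [0, 0, -0.126], 0], [[0.0157, 0.0015, 0], [0, 0, -0.168], 0], [[0.0197, 0.0015, 0], [0, 0, -0.209], 0]])

```text
time_s: 5.3
eef_pos: [0.6294, 0.0323, 0.1083]
tool_rot: [-0.643, -3.075, 0.0]
wrist_force: [1.7, -0.5, -1.0]
gripper_width: -0.001
grip_force: 0.8
```

```bash
python3 -c "
from h import *
togo(66.1,.093,.017,.106)
im,m=measure()"
```

```text
t 5.3 shift [0.0008 0.0006 0.0023] turn [-0.     -0.      0.0048] j [-0.0637  0.9721 -0.084   1.4112  0.1005  0.7625  0.9746] F [ 1.6675 -0.4775 -1.045 ]
green [310.8467 182.0803] 137 [306 175  11  16] [ 0.5423 -0.125 ]
black [273.75   122.9643] 28 [266 121  18   6] [ 0.7272 -0.0105]
black [252.7297 125.1351] 37 [244 122  19   9] [0.7195 0.0548]
black [316.8235 148.7059] 17 [315 147   5   5] [ 0.6461 -0.1435]
```

Call:
move_arm(deltas=[[[0.0039, 0.0006, 0], [0, 0, -0.042], 0], [[0.0078, 0.0011, 0], [0, 0, -0.084], 0], [[0.0118, 0.0014, 0], [0, 0, -0.126], 0], [[0.0157, 0.0015, 0], [0, 0, -0.168], 0], [[0.0197, 0.0015, 0], [0, 0, -0.209], 0]])

```text
time_s: 5.85
eef_pos: [0.612, 0.0415, 0.1083]
tool_rot: [-0.319, -3.125, 0.0]
wrist_force: [2.4, -0.2, 0.4]
gripper_width: -0.001
grip_force: 0.8
```

Call:
move_arm(deltas=[[[0.0018, 0.0003, 0], [0, 0, -0.02], 0], [[0.0036, 0.0006, 0], [0, 0, -0.04], 0], [[0.005, 0.0008, 0], [0, 0, -0.054], 0], [[0.0058, 0.0009, 0], [0, 0, -0.062], 0], [[0.0058, 0.0009, 0], [0, 0, -0.062], 0]])

```text
time_s: 6.35
eef_pos: [0.6067, 0.0434, 0.1083]
tool_rot: [-0.227, -3.133, 0.0]
wrist_force: [0.3, 0.4, 0.9]
gripper_width: 0.001
grip_force: 0.2
```

```bash
python3 -c "
from h import *
togo(82,.093,.017,.106)
im,m=measure()"
```

```text
t 6.35 shift [0.0014 0.0011 0.0023] turn [-0.0002 -0.0002 -0.005 ] j [-0.0525  0.9454 -0.1502  1.5006  0.1874  0.71    1.1425] F [0.2792 0.4348 0.937 ]
green [313.9697 174.8586] 99 [310 168   9  16] [ 0.5647 -0.1346]
black [250.9375 131.6875] 32 [242 128  19  10] [0.6983 0.06  ]
black [271.5294 129.    ] 17 [265 128  14   4] [ 0.7076 -0.0038]
black [309.7143 141.0714] 14 [308 139   4   5] [ 0.6701 -0.1218]
black [235.6471 151.5294] 17 [235 146   2  11] [0.6345 0.106 ]
```

Call:
move_arm(deltas=[[[0.0006, 0, 0], [0, 0, -0.006], 0], [[0.0012, 0, 0], [0, 0, -0.012], 0], [[0.0018, 0, 0], [0, 0, -0.018], 0], [[0.0018, 0, 0], [0, 0, -0.018], 0], [[0.0018, 0, 0], [0, 0, -0.018], 0]])

```text
time_s: 6.9
eef_pos: [0.6049, 0.0436, 0.1083]
tool_rot: [-0.199, -3.135, 0.0]
wrist_force: [1.4, 0.4, -0.1]
gripper_width: 0.002
grip_force: 0.3
```

Call:
move_arm(deltas=[[[-0.004, 0, 0], [0, 0, 0], 0], [[-0.01, 0, 0], [0, 0, 0], 0], [[-0.01, 0, -0.02], [0, 0, 0], 0], [[-0.01, 0, -0.06], [0, 0, 0], 0], [[-0.01, 0, -0.1], [0, 0, 0], 0]])

```text
time_s: 7.4
eef_pos: [0.6149, 0.0423, 0.2093]
tool_rot: [-0.199, -3.134, 0.0]
wrist_force: [0.8, 1.2, -0.1]
gripper_width: 0.003
grip_force: 0.0
```

Call:
move_arm(deltas=[[[0, 0, -0.04], [0, 0, 0], 0], [[0, 0.03, -0.06], [0, 0, 0], 0], [[0.02, 0.075, -0.06], [0, 0, 0], 0], [[0.04, 0.12, -0.06], [0, 0, 0], 0], [[0.06, 0.16, -0.06], [0, 0, 0], 0]])

```text
time_s: 7.9
eef_pos: [0.5751, 0.2109, 0.2684]
tool_rot: [-0.199, -3.135, -0.001]
wrist_force: [1.2, 0.3, -0.2]
gripper_width: -0.0
grip_force: 0.0
```

Run:
```python
from h import *
togo(82,.093,.017,.106)
im,m=measure()
c=im[90:240,200:350];cv2.imwrite('pics/crop3.png',cv2.resize(c,None,fx=4,fy=4,interpolation=cv2.INTER_CUBIC)[...,::-1])
```

```text
t 7.9 shift [-0.0511 -0.161   0.1624] turn [ 0.0003 -0.0001  0.0131] j [-0.3275  0.755  -0.1657  1.3081  0.1275  1.0886  0.9362] F [ 1.236   0.2651 -0.1516]
red [274.8638 148.385 ] 213 [267 140  17  17] [ 0.6466 -0.0147]
green [310.2897 175.3925] 214 [302 168  17  16] [ 0.563  -0.1234]
hub [284.9091 170.697 ] 33 [281 166   9   9] [ 0.5713 -0.0445]
arrow [263.4573 128.8232] 164 [256 121  16  17] [0.7401 0.0215]
black [309.125  140.4375] 16 [307 139   5   5] [ 0.6721 -0.12  ]
black [285.5 160.5] 16 [282 159   8   4] [ 0.6079 -0.0475]
black [245.6667 165.    ] 18 [244 163   4   5] [0.5924 0.0743]
black [295.8627 168.4314] 51 [293 163   7  11] [ 0.5835 -0.0792]
black [272.5 164.5] 14 [269 164   8   2] [ 0.5949 -0.0078]
black [277.6929 182.2143] 280 [265 171  26  25] [ 0.54   -0.0241]
black [295.9737 184.7105] 38 [293 180   7  11] [ 0.533  -0.0795]
black [299.6957 207.3478] 23 [297 205   6   6] [ 0.4641 -0.0907]
```

View pics/crop3.png

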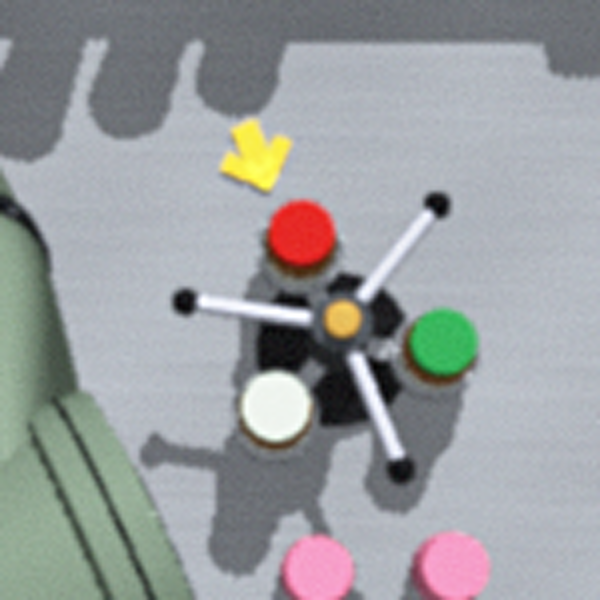

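The crop shows the red lid at (301,232), right in front of the arrow tip at (268,190), with all three jars standing and the arm clear. The spoke angles put the red holder at about 22.1°, against about 22° for the arrow, so I hand the job in.

```bash
python3 -c "
from cell import workorder
print(workorder.finish_job())"
```

```text
the job is handed in; nothing more can be done
None
```

I turned the carousel about 64° with the shut fingertips on one bare spoke; the red-lidded jar now stands in front of the yellow arrow (within about 1° by camera), all three jars are standing, the arm is clear, and the job was handed in at about 8 s.

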